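# Load the carving jig with nested pine angles and lock it with the keyhole plate

## Robot

A 6-joint arm with a two-finger parallel gripper is mounted at the origin on the work surface. World frame = base frame: x ahead of the robot, y to its left, z up, the work surface at z = 0. Lengths are in mm, angles in rad, forces in N, time in s.
With the tool pointing down it reaches from about 400 to 925 mm from the base axis. Payload 12.5 kg.
Tool frame: the origin (TCP) lies at the centre of the arm's flange, where the gripper is bolted on; the fingertips stand 190 mm ahead of it and the grasp point (between the pads) lies env.grip_point_offset ahead of it (env.grip_point_offset is the distance from the TCP to the grasp point, in mm); z points along the fingers, x is the direction in which the jaws open and shut, and the axes are right-handed (so a half turn about z gives the same grasp; the last joint's range is limited). The gripper opens to 95 mm and grips with 3 to 60 N. Pads are 20 mm wide; open, the fingers measure 119 mm over their backs; the gripper's body (75 mm by 180 mm) begins 59 mm behind the grasp point.
Start: joints at [-1.342, 0.491, 1.559, -0, 1.092, -0.106], TCP at [205.382, -590.291, 404.761] pointing down, gripper open.
Joint ranges: [-3.1, 3.1], [-0.84, 2.19], [0.05, 2.79], [-1.13, 4.28], [0.06, 2.93], [-2.69, 2.69]. Speed limits (rad/s): [2.22, 2.22, 2.79, 3.14, 3.14, 3.14].

## Interface

Orientations are given as [roll, pitch, yaw] about the fixed x, y, z axes, in that order (R = Rz(yaw) Ry(pitch) Rx(roll)).
In Python, from cell import state, read_camera, camera_model, job_done, env gives the robot as it stands.
- The arm moves only by the tool arm_command, never from a script. Its argument "steps" is a list of rows, each a list of 6 numbers: the shift along the tool's x, y, z in cm, then the turn, a rotation vector about the tool's x, y, z in degrees. In form: [[dx, dy, dz, rx, ry, rz], ...]. A call has 1 to 12 rows; each row is the pose to reach, as a shift and turn from the pose commanded when the call began, along the tool's axes at that moment; what a row does not reach only later rows make up. A row lasts 1/12 s, in which the tool goes at most 41.7 mm and 7.16 degrees, less where a joint would pass 70% of its speed; a pose out of reach is approached as far as the arm can. A call with a gripper value outside its range is refused whole. "jaw" is the finger opening in cm, from 0 to 9.51, set as the call begins (left out, the last holds). The fingers move at their own pace and stop on an object; the grip force is fixed at half the most. Time passes only in rows, so rows that repeat a pose let the fingers close. It gives the time, the measured TCP pose, the force and the opening at its end, in the units of the state.
- state(): the state, without advancing time (a new reading comes with each control period).
- read_camera(name): name is "scene" or "top"; returns the picture (480x640x3 uint8, red, green, blue); there is no depth.
- camera_model(name): a dict with "K" (3x3 intrinsics, pixels), "k1" (the pictures are not rectified: a ray, as slopes to the right and down, at radius r is drawn at 1 + k1 r^2 times it, then the intrinsics apply), "xyz" and "rotation" of the camera in the world. Camera axes: x right, y up, looking along -z (the intrinsics and any distortion apply to the point x, -y, -z); pixel columns grow to the right and rows downward; lengths in mm; the calibration is good to about 2 mm. A picture is of the moment at which its call begins. camera_model takes no time and is no camera call.
- job_done(): hands the job in, once; it reports no verdict.
The state is a dict: "t": time; "joints": joint angles; "qvel": joint speeds; "tau": joint torques, N m; "eef_pos": TCP position; "tcp_rot": TCP orientation; "ft_force": force on the tool from outside, world axes, zero at the start; "moment": the same for the moment, N m; "opening": opening from 0.0 (shut) to 1.0 (fully open).
Only numpy, scipy, OpenCV 4.12 (cv2) and the standard library are available. Lean on these libraries where they do the work, as an engineer would, in place of code of your own. Each camera call takes 0.05 s, during which the arm holds its last target. There are 200 camera calls.

## Task

Set the long pine angle on the jig board with its upright leg flat against the fence and centred along it, then nest the short angle into it the same way up, legs tight against legs and centred on the long one. Then lower the wooden keyhole plate flat over the bolt, nose towards the angles, and slide it in until the bolt is at the end of the narrow slot, so that the pair is locked in. Leave the knives and other things on the bench where they are.

Things in the scene. Friction and masses are not known exactly. Their poses are not given: they have to be found in the camera images.
- long_angle_leg (a point): the long angle: L-section of pale pine, 8 mm thick: a foot 60 mm wide lies flat on the bench, and a leg stands upright along one edge of it, 45 mm tall over all. 160 mm long, 0.1 kg. The point is the centre of its upright leg: half-way along, in mid-thickness, 22.5 mm above its underside; the leg's outer face is 4 mm to +x, the foot reaches 56 mm to -x. Axes: x from the foot through the upright leg outwards, y along the length, z up. 
- short_angle_leg (a point): the short angle: same section as the long one but 110 mm long, 0.07 kg. The point is the centre of its upright leg, as for the long angle. Axes: x from the foot through the upright leg outwards, y along the length, z up. They are light and lean over if pushed high on the upright leg: push low, at the edge of the foot. Nested in the long one, its point lies 8 mm to -x of and 8 mm above the long one's point.
- jig_corner (a point): the carving jig, fixed on the bench: dark wooden board 240 (x) x 200 (y) mm, 12 mm thick, with a mid-brown wooden fence 180 mm long, 20 mm thick and 30 mm tall along one side. The point is at the foot of the fence's face, in the middle of its length, on the board's top. Axes: x square to the fence, pointing into it; y along the fence; z up. The board reaches 220 mm to -x of the point.
- jig_bolt (a point): the jig's upright steel coach bolt, on the jig's centre line 133 mm in front of the fence (to -x of the corner point); the point is on its axis at the board's top. Its shank is 9 mm thick, its domed head 18 mm across, from 17 to 24 mm above the board. Axes as the jig's.
- keyplate_post (a point): the keyhole plate: flat brown wooden plate 115 (x) x 60 (y) x 14 mm, 0.13 kg, lying flat, with a square grip post 22 x 22 mm and 36 mm tall on top near its tail. The point is the centre of the post, 32 mm above the plate's underside and 17 mm from its tail edge. Axes: x from the post to the nose, y across, z up. Grip the post.
- keyplate_hole (a point): the keyhole's wide round hole (28 mm across, right through the plate), its centre at the plate's underside, 63 mm to +x of the post's centre and 35 mm from the nose edge. The narrow slot, 13 mm wide, runs from it towards the post; the bolt stops at its end with the axis 27.5 mm to -x of this point, so the plate slides 27.5 mm towards the fence. The plate lies flat on the board and under the bolt's head then, and its nose is about 2 mm short of the short angle's foot.
- white_knife: carving knife with white-wrapped handle, 190 mm long; bystander, to be left alone
- black_knife: carving knife with black handle, 190 mm long; bystander, to be left alone
- figure: small turned pine figure, 50 mm tall, 28 mm across; bystander, origin under its middle, to be left alone
- stick: square pine stick 150 x 30 x 26 mm; bystander, to be left alone
- whetstone: grey whetstone 160 x 60 x 25 mm; bystander, to be left alone
- spoon: carved wooden spoon; bystander, to be left alone
- mug: blue mug 90 mm tall, 80 mm across; bystander, to be left alone
Things that resemble listed ones, but are neither listed nor needed, are in the scene too. What is shaped like the part that bears long_angle_leg but turquoise is not meant.

How it is judged:
By the outcome, as a careful person would: the job done as asked, in the order asked, and still so for the second after the job is handed in, with the robot touching nothing.
It also fails if it takes over 72 s, if anything falls off the work surface, if the arm or the gripper's body presses on something with over 40 N, if the wrist force passes 120 N, or if a joint passes its speed limit or range.

## Working session

There is one attempt and no reset: what is moved stays moved. The work goes in short steps, Python scripts to look and compute and a tool call to move; the robot and the scene stay as the last step left them, time stands still between calls to the robot, and variables do not carry over. Pictures are saved under pics/ and viewed, about 8 in all and at most 12, crops included, and the job is handed in when it is done.

Besides the shell and the picture viewer there is one more tool, called after ">>>" as name(argument=value, ...), one argument or row to a line, values as JSON. arm_command: Moves the arm, as the interface text tells. Its arguments: {"type":"object","properties":{"steps":{"type":"array"},"jaw":{"type":"number"}},"required":["steps"]}

```bash
mkdir -p pics; ls; python3 - <<'E'
from cell import *
import cv2
for n in("scene","top"):
    cv2.imwrite(f"pics/{n}0.png",read_camera(n)[:,:,::-1]); print(n,camera_model(n))
print(state(),env.grip_point_offset)
E
```

```text
pics
scene {'K': array([[589.93929279,   0.        , 317.19143788],
       [  0.        , 589.93929279, 246.12317681],
       [  0.        ,   0.        ,   1.        ]]), 'k1': -0.1908832217322195, 'xyz': array([1037.68079528, -338.72849371, 1156.25322298]), 'rotation': array([ 0.53066666, -0.00243934,  0.95988324])}
top {'K': array([[593.89275423,   0.        , 312.56091777],
       [  0.        , 593.89275423, 240.10193233],
       [  0.        ,   0.        ,   1.        ]]), 'k1': -0.009079552783927415, 'xyz': array([ 229.4614165 ,   62.30852277, 1558.34567088]), 'rotation': array([ 0.19547116, -0.01275514, -1.58755032])}
{'t': 0.1, 'joints': array([-1.34159357e+00,  4.91490955e-01,  1.55937173e+00, -7.79986709e-06,
        1.09169894e+00, -1.05594410e-01]), 'qvel': array([ 0.00073853, -0.00179413, -0.00169772, -0.00089306, -0.00170219,
       -0.00098275]), 'tau': array([ 2.52000282e-03, -6.13621759e+01, -2.58606023e+01,  6.93783048e-02,
        4.70138923e-02, -7.53626477e-05]), 'eef_pos': array([ 205.37993131, -590.26697003,  404.23104627]), 'tcp_rot': array([-3.14149741e+00,  9.64305302e-04, -1.23599551e+00]), 'ft_force': array([-0.43696234,  0.74497619,  0.14393263]), 'moment': array([-0.00142211, -0.02931543,  0.02428775]), 'opening': 0.9978306130690824} 171.3
```

View pics/top0.png

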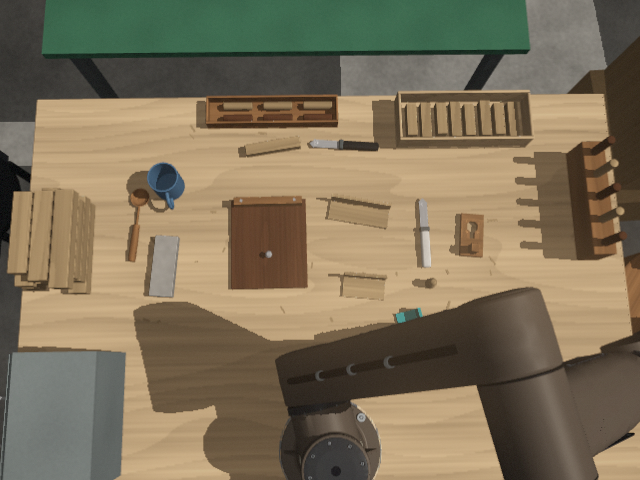

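View pics/scene0.png

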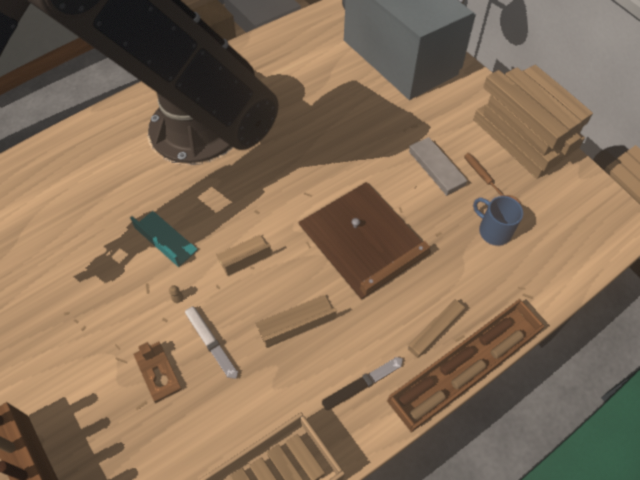

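```bash
cat > h.py <<'E'
import numpy as np, cv2
from scipy.spatial.transform import Rotation as R
from cell import *
def cam(n):
    m=camera_model(n); return m["K"],m["k1"],m["xyz"],R.from_euler('xyz',m["rotation"]).as_matrix()
def w2p(n,P):
    K,k,c,Rm=cam(n); q=(np.atleast_2d(P)-c)@Rm; s=np.c_[q[:,0],-q[:,1]]/-q[:,2:]
    s=s*(1+k*(s**2).sum(1,keepdims=True)); return s@K[:2,:2].T+K[:2,2]
def p2w(n,uv,z):
    K,k,c,Rm=cam(n); d=(np.atleast_2d(uv)-K[:2,2])/K[0,0]; s=d.copy()
    for _ in range(20): s=d/(1+k*(s**2).sum(1,keepdims=True))
    r=np.c_[s[:,0],-s[:,1],-np.ones(len(s))]@Rm.T
    return c+r*((z-c[2])/r[:,2:])
def crop(n,x0,y0,w,h,f,name,img=None):
    im=read_camera(n)[:,:,::-1] if img is None else img
    cv2.imwrite(f"pics/{name}.png",cv2.resize(im[y0:y0+h,x0:x0+w],None,fx=f,fy=f,interpolation=cv2.INTER_CUBIC))
E
python3 - <<'E'
from h import *
t=cv2.imread("pics/top0.png");s=cv2.imread("pics/scene0.png")
a=cv2.resize(t[185:310,220:400],None,fx=4,fy=4,interpolation=2)
cv2.imwrite("pics/c1.png",a)
b=np.hstack([cv2.resize(s[225:405,125:345],None,fx=3.5,fy=3.3,interpolation=2)])
cv2.imwrite("pics/c2.png",b)
print(p2w("top",[[358,211],[362,286],[470,235],[268,254]],0))
print(p2w("scene",[[295,320],[245,255],[160,380],[355,222]],0))
E
```

```text
[[ 616.12836792  -86.95649231    0.        ]
 [ 412.39792994  -91.08213191    0.        ]
 [ 545.62611527 -386.58215951    0.        ]
 [ 501.66250823  156.44014375    0.        ]]
[[ 605.51892509  -90.17304914    0.        ]
 [ 409.22876475  -94.22922936    0.        ]
 [ 559.65028326 -393.64263561    0.        ]
 [ 480.56236267  162.46628281    0.        ]]
```

View pics/c1.png

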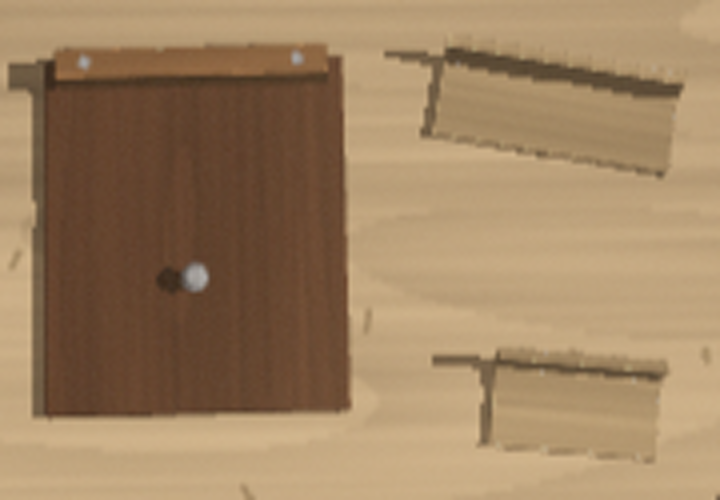

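View pics/c2.png

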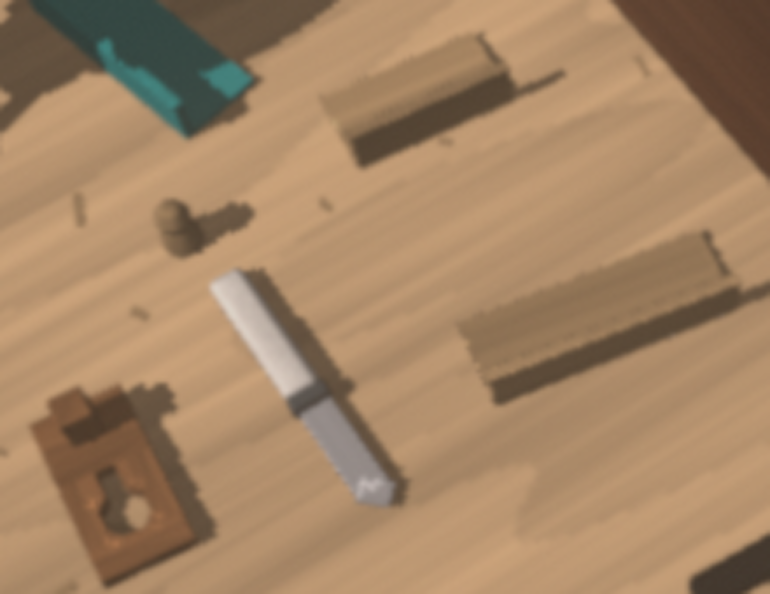

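```bash
python3 - <<'E'
from h import *
t=cv2.imread("pics/top0.png");s=cv2.imread("pics/scene0.png")
a=cv2.resize(s[175:305,290:440],None,fx=4,fy=4,interpolation=2) #600x520
b=cv2.resize(t[205:265,450:495],None,fx=4,fy=4,interpolation=2) #180x240
o=np.zeros((520,780,3),np.uint8);o[:,:600]=a;o[:240,600:]=b
cv2.imwrite("pics/c3.png",o)
E
```

```text
(no output)
```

View pics/c3.png

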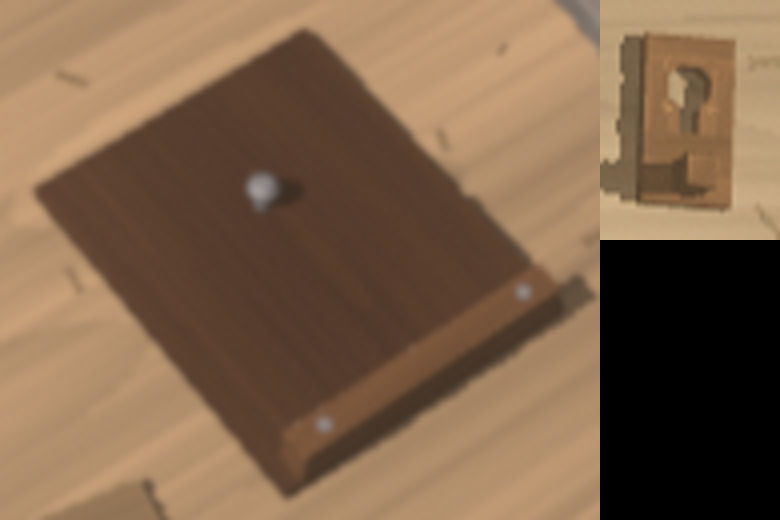

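```bash
cat > fit.py <<'E'
from h import *
from scipy.optimize import least_squares
def fit(name,obs,x0):
    def pr(p,n,P):
        P=np.array(P,float); Rz=R.from_euler('z',p[2]).as_matrix(); return w2p(n,P@Rz.T+[p[0],p[1],0])
    def f(p): return np.concatenate([(pr(p,n,[P])[0]-uv) for n,P,uv in obs])
    r=least_squares(f,x0,loss='soft_l1',x_scale=[1,1,.01]); print(name,np.round(r.x,3)); print(np.round(f(r.x).reshape(-1,2),1).tolist()); return r.x
def pts(n,x0,y0,fx,fy,d): return [(n,P,((u+.5)/fx-.5+x0,(v+.5)/fy-.5+y0)) for P,(u,v) in d]
E
cat > f1.py <<'E'
from fit import *
c1=("top",220,185,4,4);c2=("scene",125,225,3.5,3.3);c3=("scene",290,175,4,4);c4=("top",450-150,205,4,4)
fit("jig",pts(*c3,[((-220,-100,12),(35,190)),((-220,100,12),(305,28)),((20,-100,0),(288,497)),((-133,0,34),(262,186)),((0,90,42),(540,262)),((20,90,42),(560,292)),((20,-90,42),(305,462))])
 +pts(*c1,[((-220,100,12),(45,413)),((-220,-100,0),(350,408)),((20,-100,12),(343,57)),((-133,0,34),(195,277)),((20,90,42),(55,49)),((20,-90,42),(328,43)),((0,-90,42),(328,73))]),[630,160,0])
def ang(n,L,top,sc): fit(n,pts(*c1,zip([(-56,L,0),(-56,-L,0),(-4,L,45),(-4,-L,45),(-4,L,8),(-4,-L,8)],top))+pts(*c2,zip([(-56,-L,8),(-56,L,8),(4,-L,0),(4,L,0)],sc)),[620,-90,0])
ang("long",80,[(427,137),(663,177),(447,48),(683,85),(443,60),(680,97)],[(457,325),(705,232),(498,404),(741,292)])
ang("short",55,[(488,446),(654,462),(498,359),(666,374),(495,367),(662,380)],[(321,98),(480,35),(362,167),(513,90)])
fit("key",pts(*c4,[((52,30,14),(645,35)),((52,-30,14),(735,40)),((-63,-30,0),(728,210)),((-63,30,14),(640,203)),((-57+22,11,50),(688,153)),((-57+22,-11,50),(716,153))] if 0 else [((98,30,14),(645,35)),((98,-30,14),(735,40)),((-17,-30,0),(728,210)),((-17,30,0),(640,204)),((11,11,50),(688,153)),((11,-11,50),(716,153))])
 +pts(*c2,[((98,-30,0),(107,585)),((98,30,0),(213,537)),((-17,-30,14),(31,428)),((-17,30,14),(123,388))]),[510,-386,0])
E
python3 f1.py
```

```text
jig [6.29164e+02 1.53186e+02 9.00000e-03]
[[-0.0, -0.8], [0.7, -0.6], [-0.0, 1.6], [1.2, -0.3], [0.4, 0.2], [1.2, -1.0], [0.9, -0.6], [0.6, 1.2], [1.0, 1.1], [0.6, -0.5], [0.6, -0.1], [0.5, 0.1], [0.5, 0.1], [0.7, -0.1]]
long [ 6.35381e+02 -9.24880e+01 -1.81000e-01]
[[1.0, 0.3], [0.7, -0.1], [-0.2, -0.3], [0.8, 0.2], [0.2, 0.3], [-0.4, 0.7], [1.3, -1.2], [-0.8, -1.3], [0.7, 0.6], [0.8, 5.2]]
short [ 4.35846e+02 -9.72370e+01 -1.05000e-01]
[[0.0, 0.2], [0.2, -0.0], [0.2, 0.1], [0.8, 0.1], [0.0, -0.0], [-0.1, 0.5], [0.7, -0.7], [-1.1, -1.8], [0.5, 0.8], [1.5, 3.3]]
key [ 5.03413e+02 -3.84518e+02 -7.10000e-02]
[[-0.2, -0.3], [-0.4, -0.3], [-0.1, 0.2], [-0.5, 0.5], [-0.3, -0.2], [1.2, 0.2], [2.1, 0.9], [-1.8, 1.4], [-0.0, -0.5], [-0.5, -1.7]]
```

```bash
cat > go.py <<'E'
# usage: go.py x y z yaw -> row for arm_command
import sys
from h import *
s=state(); M=R.from_euler('xyz',s["tcp_rot"])
x,y,z,yaw=map(float,sys.argv[1:5])
d=M.inv().apply(np.array([x,y,z])-s["eef_pos"])/10
r=(M.inv()*R.from_euler('xyz',[np.pi,0,yaw])).as_rotvec(degrees=True)
print("row",np.round(d,2).tolist(),np.round(r,1).tolist(),"t",round(s["t"],2),"F",np.round(s["ft_force"],1),"rows",np.linalg.norm(d)/4.17,np.linalg.norm(r)/7.16)
E
python3 go.py 635.4 -92.5 330 -0.181
```

```text
row [-32.88, -56.97, 7.46] [-0.0, 0.0, -60.4] t 0.1 F [-0.4  0.7  0.1] rows 15.874493088902076 8.442292721074685
```

>>> arm_command(
  steps=[
    [-32.88,-56.97,7.46,0,0,-60.4],
    [-32.88,-56.97,7.46,0,0,-60.4],
    [-32.88,-56.97,7.46,0,0,-60.4],
    [-32.88,-56.97,7.46,0,0,-60.4],
    [-32.88,-56.97,7.46,0,0,-60.4],
    [-32.88,-56.97,7.46,0,0,-60.4],
    [-32.88,-56.97,7.46,0,0,-60.4],
    [-32.88,-56.97,7.46,0,0,-60.4],
    [-32.88,-56.97,7.46,0,0,-60.4],
    [-32.88,-56.97,7.46,0,0,-60.4],
    [-32.88,-56.97,7.46,0,0,-60.4],
    [-32.88,-56.97,7.46,0,0,-60.4],
  ],
  jaw=6,
)

```text
t: 1.1
eef_pos: [531.2, -212.5, 348.0]
tcp_rot: [-3.142, 0.0, -0.182]
ft_force: [1.1, -1.3, 1.1]
opening: 0.63
```

```bash
python3 go.py 635.4 -92.5 265 -0.181
```

```text
row [8.08, -13.69, 8.3] [-0.0, 0.0, -0.0] t 1.1 F [ 1.1 -1.3  1.1] rows 4.299901152686992 0.006634526615068663
```

>>> arm_command(
  steps=[
    [8.08,-13.69,8.3,0,0,0],
    [8.08,-13.69,8.3,0,0,0],
    [8.08,-13.69,8.3,0,0,0],
    [8.08,-13.69,8.3,0,0,0],
    [8.08,-13.69,8.3,0,0,0],
    [8.08,-13.69,8.3,0,0,0],
  ],
)

```text
t: 1.6
eef_pos: [635.3, -92.0, 263.1]
tcp_rot: [-3.141, 0.003, -0.179]
ft_force: [0.1, 0.3, 0.2]
opening: 0.631
```

```bash
python3 go.py 635.4 -92.5 208 -0.181; python3 - <<'E'
from h import *
a=cv2.resize(read_camera("top")[160:260,300:420,::-1],None,fx=4,fy=4,interpolation=2)
s=read_camera("scene")[:,:,::-1]; b=cv2.resize(s[270:370,235:345],None,fx=2.9,fy=4,interpolation=2)
cv2.imwrite("pics/c5.png",np.hstack([a,b]))
E
```

```text
row [0.04, 0.05, 5.5] [-0.0, 0.2, 0.1] t 1.6 F [0.1 0.3 0.2] rows 1.3202041456662352 0.031698575890428494
```

View pics/c5.png

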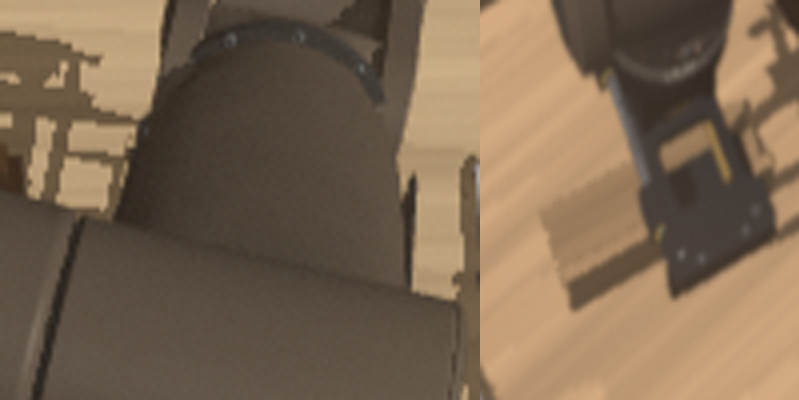

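The gripper straddles the leg of the long angle (the leg meets the finger around crop pixel 665,240). I'm going down and gripping.

>>> arm_command(
  steps=[
    [0,0,2.8,0,0,0],
    [0,0,5.5,0,0,0],
    [0,0,5.5,0,0,0],
    [0,0,5.5,0,0,0],
  ],
)

```text
t: 2.03
eef_pos: [633.8, -95.7, 210.8]
tcp_rot: [3.142, 0.001, -0.184]
ft_force: [0.3, 0.5, 0.1]
opening: 0.632
```

>>> arm_command(
  steps=[
    [0,0,0,0,0,0],
    [0,0,0,0,0,0],
    [0,0,0,0,0,0],
    [0,0,0,0,0,0],
    [0,0,0,0,0,0],
    [0,0,0,0,0,0],
    [0,0,0,0,0,0],
    [0,0,0,0,0,0],
  ],
  jaw=0,
)

```text
t: 2.7
eef_pos: [634.4, -94.3, 210.4]
tcp_rot: [3.141, 0.0, -0.182]
ft_force: [-0.2, 1.2, -0.3]
opening: 0.126
```

>>> arm_command(
  steps=[
    [0,0,-2,0,0,0],
    [0,0,-4,0,0,0],
    [0,0,-8,0,0,0],
    [0,0,-8,0,0,0],
    [0,0,-8,0,0,0],
  ],
)

```text
t: 3.12
eef_pos: [634.6, -94.3, 292.3]
tcp_rot: [3.141, -0.004, -0.182]
ft_force: [-0.7, -0.7, -1.2]
opening: 0.079
```

```bash
python3 go.py 604 153 280 0.009
```

```text
row [-7.48, -23.77, 1.2] [0.0, -0.2, -10.9] t 3.12 F [-0.7 -0.7 -1.2] rows 5.982594773065212 1.526303940041131
```

>>> arm_command(
  steps=[
    [-7.48,-23.6,1.2,0,0,-10.9],
    [-7.48,-23.6,1.2,0,0,-10.9],
    [-7.48,-23.6,1.2,0,0,-10.9],
    [-7.48,-23.6,1.2,0,0,-10.9],
    [-7.48,-23.6,1.2,0,0,-10.9],
    [-7.48,-23.6,1.2,0,0,-10.9],
    [-7.48,-23.6,1.2,0,0,-10.9],
    [-7.48,-23.6,1.2,0,0,-10.9],
    [-7.48,-23.6,1.2,0,0,-10.9],
  ],
)

```text
t: 3.87
eef_pos: [603.4, 151.2, 277.4]
tcp_rot: [3.141, 0.001, 0.009]
ft_force: [0.2, 0.2, -0.3]
opening: 0.084
```

```bash
python3 go.py 604 151.4 225 0.009; sleep 0; python3 - <<'E'
from h import *
a=cv2.resize(read_camera("scene")[160:310,290:450,::-1],None,fx=4,fy=4,interpolation=2)
cv2.imwrite("pics/c6.png",a)
E
```

```text
row [0.07, -0.03, 5.24] [0.0, 0.1, 0.0] t 3.87 F [ 0.2  0.2 -0.3] rows 1.2564332792920228 0.012018556685698659
```

View pics/c6.png

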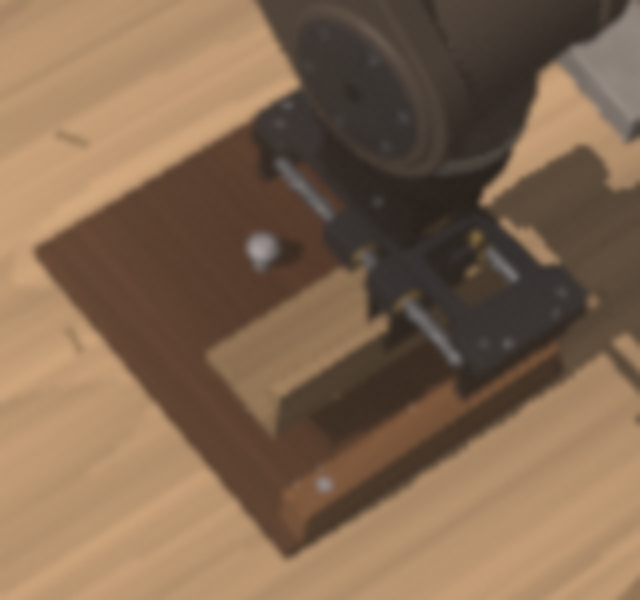

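The long angle hangs level in the grip over the board, left end at about (207–275, 355–437), with the fence at lower right. I'll lower it about 20 mm in front of the fence.

>>> arm_command(
  steps=[
    [0.07,0,2.5,0,0,0],
    [0.07,0,4.6,0,0,0],
    [0.07,0,5.3,0,0,0],
    [0.07,0,5.4,0,0,0],
    [0.07,0,5.4,0,0,0],
    [0.07,0,5.4,0,0,0],
  ],
)

```text
t: 4.42
eef_pos: [604.6, 149.6, 224.7]
tcp_rot: [3.141, -0.0, 0.006]
ft_force: [-0.5, -1.4, 5.0]
opening: 0.083
```

>>> arm_command(
  steps=[
    [0,0,0,0,0,0],
    [0,0,0,0,0,0],
    [0,0,0,0,0,0],
  ],
  jaw=1.8,
)

```text
t: 4.67
eef_pos: [604.3, 150.7, 224.2]
tcp_rot: [3.141, 0.0, 0.007]
ft_force: [0.5, -0.5, 0.9]
opening: 0.183
```

>>> arm_command(
  steps=[
    [0,0,-2,0,0,0],
    [0,0,-4,0,0,0],
    [0,0,-7,0,0,0],
    [0,0,-10,0,0,0],
    [0,0,-10,0,0,0],
  ],
)

```text
t: 5.08
eef_pos: [604.9, 151.3, 329.7]
tcp_rot: [-3.141, -0.008, 0.008]
ft_force: [0.2, -0.4, 0.2]
opening: 0.188
```

```bash
python3 go.py 532 153.2 320 0.009
```

```text
row [-7.3, -0.25, 0.91] [-0.1, -0.4, -0.0] t 5.08 F [ 0.2 -0.4  0.2] rows 1.7645024044330597 0.06143008797760359
```

>>> arm_command(
  steps=[
    [-7.4,-0.2,-2,0,0,0],
    [-7.4,-0.2,-2,0,0,0],
    [-7.4,-0.2,-2,0,0,0],
    [-7.4,-0.2,3,0,0,0],
    [-7.4,-0.2,7,0,0,0],
    [-7.4,-0.2,9,0,0,0],
    [-7.4,-0.2,9,0,0,0],
    [-7.4,-0.2,9,0,0,0],
  ],
  jaw=0,
)

```text
t: 5.75
eef_pos: [530.4, 152.6, 233.6]
tcp_rot: [3.141, 0.003, 0.008]
ft_force: [-1.0, 0.1, 0.2]
opening: 0.004
```

```bash
python3 go.py 552 153.2 205 0.009
```

```text
row [2.16, -0.04, 2.85] [0.0, 0.1, -0.0] t 5.75 F [-1.   0.1  0.2] rows 0.8592187369102454 0.021949488423419008
```

>>> arm_command(
  steps=[
    [0,0,1.5,0,0,0],
    [0,0,2.8,0,0,0],
    [0,0,2.9,0,0,0],
    [0,0,2.9,0,0,0],
    [0.5,0,2.9,0,0,0],
    [0.9,0,2.9,0,0,0],
    [1.3,0,2.9,0,0,0],
    [1.7,0,2.9,0,0,0],
    [2.0,0,2.9,0,0,0],
    [2.2,0,2.9,0,0,0],
    [2.2,0,2.9,0,0,0],
  ],
)

```text
t: 6.67
eef_pos: [552.6, 152.8, 205.4]
tcp_rot: [3.142, -0.0, 0.008]
ft_force: [0.5, -0.2, 0.4]
opening: 0.002
```

>>> arm_command(
  steps=[
    [0.15,0,0,0,0,0],
    [0.3,0,0,0,0,0],
    [0.4,0,0,0,0,0],
    [0.4,0,0,0,0,0],
  ],
)

```text
t: 7.0
eef_pos: [556.4, 152.9, 205.3]
tcp_rot: [3.142, -0.0, 0.008]
ft_force: [-0.0, -0.1, -0.4]
opening: 0.002
```

>>> arm_command(
  steps=[
    [0.1,0,0,0,0,0],
    [0.2,0,0,0,0,0],
    [0.2,0,0,0,0,0],
  ],
)

```text
t: 7.25
eef_pos: [558.4, 152.9, 205.4]
tcp_rot: [3.142, -0.0, 0.008]
ft_force: [0.3, 0.4, 0.2]
opening: 0.002
```

>>> arm_command(
  steps=[
    [0.1,0,0,0,0,0],
    [0.2,0,0,0,0,0],
    [0.2,0,0,0,0,0],
  ],
)

```text
t: 7.5
eef_pos: [560.4, 152.9, 205.4]
tcp_rot: [3.142, -0.0, 0.008]
ft_force: [0.1, -0.2, -0.7]
opening: 0.004
```

```bash
python3 - <<'E'
from h import *
a=cv2.resize(read_camera("scene")[160:310,290:450,::-1],None,fx=4,fy=4,interpolation=2)
b=cv2.resize(read_camera("top")[185:300,220:260,::-1],None,fx=4,fy=4,interpolation=2)
o=np.zeros((600,800,3),np.uint8);o[:,:640]=a;o[:460,640:]=b
cv2.imwrite("pics/c7.png",o)
E
```

```text
(no output)
```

View pics/c7.png

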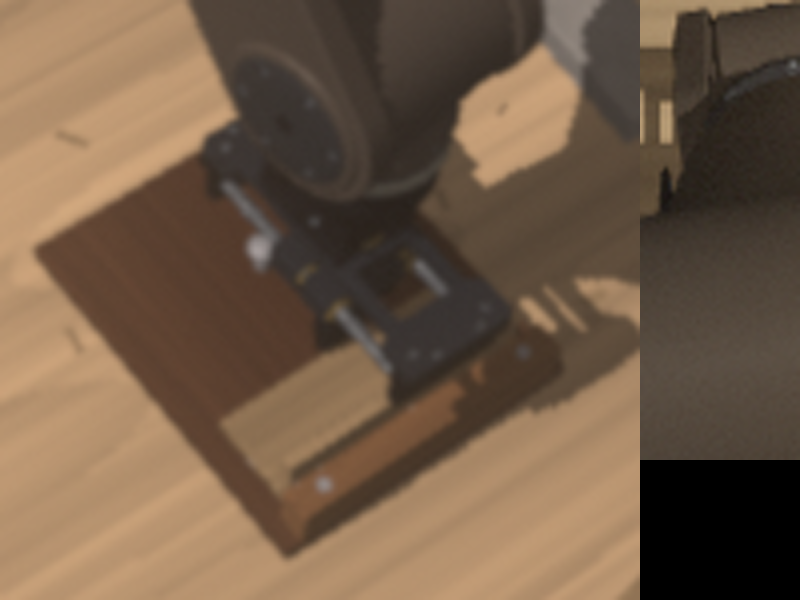

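The long angle lies just short of the fence. Its left end is at about (222–290, 425–485), with no contact force yet, so I'll keep pushing.

>>> arm_command(
  steps=[
    [0.1,0,0,0,0,0],
    [0.2,0,0,0,0,0],
    [0.2,0,0,0,0,0],
  ],
)

```text
t: 7.85
eef_pos: [562.4, 152.9, 205.4]
tcp_rot: [3.142, -0.0, 0.008]
ft_force: [0.3, 0.2, -0.5]
opening: 0.004
```

>>> arm_command(
  steps=[
    [0.1,0,0,0,0,0],
    [0.2,0,0,0,0,0],
    [0.2,0,0,0,0,0],
  ],
)

```text
t: 8.1
eef_pos: [563.5, 153.0, 205.3]
tcp_rot: [3.141, 0.003, 0.009]
ft_force: [-6.2, -0.4, 3.9]
opening: 0.004
```

>>> arm_command(
  steps=[
    [0.1,0,0,0,0,0],
    [0.1,0,0,0,0,0],
  ],
)

```text
t: 8.27
eef_pos: [563.9, 153.0, 205.2]
tcp_rot: [3.141, 0.005, 0.009]
ft_force: [-10.9, 0.2, 7.7]
opening: 0.004
```

>>> arm_command(
  steps=[
    [-0.8,0,0,0,0,0],
    [-1.0,0,-3,0,0,0],
    [-1.0,0,-7,0,0,0],
    [-1.0,0,-10,0,0,0],
    [-1.0,0,-12,0,0,0],
    [-1.0,0,-12,0,0,0],
  ],
)

```text
t: 8.77
eef_pos: [555.4, 153.0, 329.6]
tcp_rot: [-3.141, -0.007, 0.009]
ft_force: [0.9, -0.2, -0.1]
opening: 0.003
```

```bash
python3 go.py 436 -98 265 -0.105
```

```text
row [-12.21, 25.01, 6.35] [-0.1, -0.4, 6.5] t 8.77 F [ 0.9 -0.2 -0.1] rows 6.844264567471382 0.9107359204789454
```

>>> arm_command(
  steps=[
    [-12.21,25,0,0,0,6.5],
    [-12.21,25,0,0,0,6.5],
    [-12.21,25,0,0,0,6.5],
    [-12.21,25,0,0,0,6.5],
    [-12.21,25,0,0,0,6.5],
    [-12.21,25,0,0,0,6.5],
    [-12.21,25,3,0,0,6.5],
    [-12.21,25,6.3,0,0,6.5],
    [-12.21,25,6.3,0,0,6.5],
    [-12.21,25,6.3,0,0,6.5],
    [-12.21,25,6.3,0,0,6.5],
  ],
  jaw=6,
)

```text
t: 9.68
eef_pos: [435.6, -97.7, 263.0]
tcp_rot: [3.142, -0.0, -0.104]
ft_force: [0.2, -0.3, -1.1]
opening: 0.626
```

```bash
python3 go.py 436 -97.5 210 -0.105;  python3 - <<'E'
from h import *
s=read_camera("scene")[:,:,::-1]
cv2.imwrite("pics/full8.png",s)
a=cv2.resize(s[175:305,290:440],None,fx=4,fy=4,interpolation=2)
b=cv2.resize(s[215:295,205:285],None,fx=2.4,fy=2.4,interpolation=2)
o=np.zeros((520,800,3),np.uint8);o[:,:600]=a;o[:192,600:792]=b
cv2.imwrite("pics/c8.png",o); cv2.imwrite("pics/top8.png",read_camera("top")[:,:,::-1])
E
```

```text
row [0.03, -0.02, 5.3] [0.0, -0.0, 0.0] t 9.68 F [ 0.2 -0.3 -1.1] rows 1.2717705161498474 0.006853911697251812
```

View pics/c8.png

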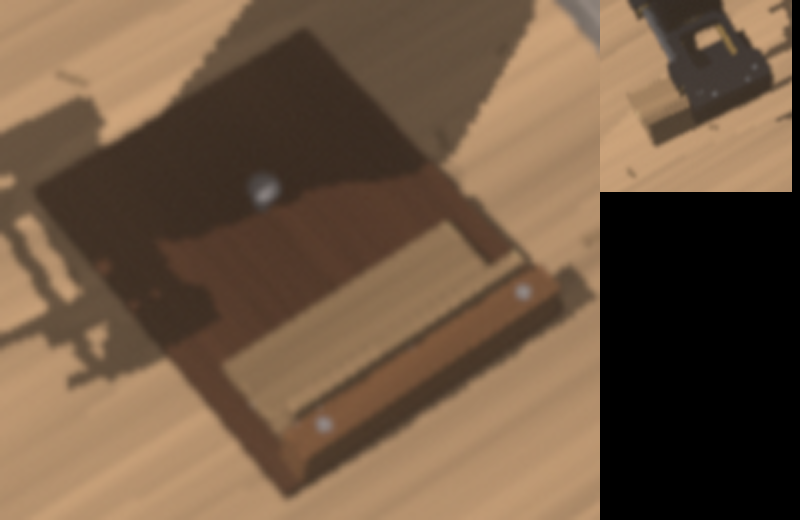

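```bash
cat > f2.py <<'E'
from fit import *
c3=("scene",290,175,4,4)
def f(d): return np.array([u for _,_,u in pts(*c3,[((0,0,0),p) for p in d])])
j=fit("jig-scene",pts(*c3,[((-220,-100,12),(35,190)),((-220,100,12),(305,28)),((20,-100,0),(288,497)),((-133,0,34),(262,186)),((0,90,42),(540,262)),((20,90,42),(560,292)),((20,-90,42),(305,462))]),[630,160,0])
Rz=R.from_euler('z',-j[2]).as_matrix()
for p,z in [((222,363),20),((447,222),20),((297,415),57),((527,258),57),((297,410),57),((520,250),57)]:
    w=p2w("scene",f([p]),z)[0]; print(p,np.round((w-[j[0],j[1],0])@Rz.T,1))
E
python3 f2.py
```

```text
jig-scene [6.29010e+02 1.51681e+02 1.10000e-02]
[[-0.7, -0.4], [-0.0, -0.3], [-0.5, 2.0], [0.5, 0.1], [-0.2, 0.4], [0.6, -0.7], [0.3, -0.3]]
(222, 363) [-61.7 -82.8  20. ]
(447, 222) [-59.8  76.6  20. ]
(297, 415) [  1.2 -82.9  57. ]
(527, 258) [-1.2 79.1 57. ]
(297, 410) [ -1.2 -81.1  57. ]
(520, 250) [-7.4 79.3 57. ]
```

>>> arm_command(
  steps=[
    [0,0,2.8,0,0,0],
    [0,0,5.3,0,0,0],
    [0,0,5.3,0,0,0],
    [0,0,5.3,0,0,0],
    [0,0,5.3,0,0,0],
  ],
)

```text
t: 10.2
eef_pos: [435.6, -97.9, 210.7]
tcp_rot: [3.141, -0.001, -0.104]
ft_force: [0.9, 0.1, 0.8]
opening: 0.63
```

>>> arm_command(
  steps=[
    [0,0,0,0,0,0],
    [0,0,0,0,0,0],
    [0,0,0,0,0,0],
    [0,0,0,0,0,0],
    [0,0,0,0,0,0],
    [0,0,0,0,0,0],
    [0,0,0,0,0,0],
    [0,0,0,0,0,0],
    [0,0,0,0,0,0],
  ],
  jaw=0,
)

```text
t: 10.95
eef_pos: [435.2, -98.1, 209.3]
tcp_rot: [3.142, 0.0, -0.105]
ft_force: [0.4, -0.3, -0.7]
opening: 0.079
```

```bash
cat > prof.py <<'E'
import sys
from h import *
def prof(n,img,j,x,z,y0,y1,lab):
    c,s=np.cos(j[2]),np.sin(j[2]); ys=np.arange(y0,y1,.5)
    P=np.c_[j[0]+c*x-s*ys,j[1]+s*x+c*ys,np.full(len(ys),z)]; uv=w2p(n,P).astype(np.float32)
    v=cv2.remap(img,uv[:,:1],uv[:,1:],cv2.INTER_LINEAR).astype(float)[:,0,:]
    g=np.linalg.norm(v[8:]-v[:-8],axis=1); k=np.argmax(g); w=np.clip(np.arange(k-6,k+7),0,len(g)-1)
    e=(ys[4:-4][w]*g[w]).sum()/g[w].sum(); print(lab,n,"edge y=%.1f"%e,"strength %.0f"%g[k]); return e
def all(n,img,j,items):
    for lab,x,z,h in items:
        a=prof(n,img,j,x,z,-h-18,-h+18,lab);b=prof(n,img,j,x,z,h-18,h+18,lab); print("   centre %.2f width %.1f"%((a+b)/2,b-a))
E
python3 - <<'E'
from prof import *
J={"scene":[629.0,151.7,.011],"top":[629.2,153.2,.009]}
for n,f in(("scene","full8"),("top","top8")):
    im=cv2.GaussianBlur(cv2.imread(f"pics/{f}.png"),(3,3),0)
    all(n,im,J[n],[("fence",12,42,90),("board",-30,12,100),("board",-15,12,100),("legtop",-4,57,80),("foot",-30,20,80),("foot",-45,20,80)])
E
```

```text
fence scene edge y=-75.1 strength 22
fence scene edge y=103.9 strength 39
   centre 14.39 width 178.9
board scene edge y=-102.9 strength 71
board scene edge y=104.1 strength 53
   centre 0.61 width 207.1
board scene edge y=-102.6 strength 72
board scene edge y=104.1 strength 59
   centre 0.73 width 206.7
legtop scene edge y=-95.5 strength 34
legtop scene edge y=82.2 strength 52
   centre -6.68 width 177.7
foot scene edge y=-86.0 strength 47
foot scene edge y=76.5 strength 52
   centre -4.76 width 162.4
foot scene edge y=-85.5 strength 42
foot scene edge y=77.0 strength 49
   centre -4.25 width 162.4
fence top edge y=-97.9 strength 39
fence top edge y=76.2 strength 53
   centre -10.84 width 174.1
board top edge y=-97.8 strength 84
board top edge y=110.1 strength 74
   centre 6.13 width 208.0
board top edge y=-97.5 strength 80
board top edge y=110.1 strength 73
   centre 6.31 width 207.6
legtop top edge y=-95.5 strength 71
legtop top edge y=79.0 strength 79
   centre -8.22 width 174.5
foot top edge y=-95.6 strength 73
foot top edge y=77.6 strength 93
   centre -8.99 width 173.1
foot top edge y=-95.5 strength 79
foot top edge y=77.6 strength 89
   centre -8.96 width 173.1
```

>>> arm_command(
  steps=[
    [0,0,0,0,0,0],
    [0,0,0,0,0,0],
    [0,0,-2,0,0,0],
    [0,0,-5,0,0,0],
    [0,0,-8,0,0,0],
    [0,0,-8,0,0,0],
  ],
  jaw=3,
)

```text
t: 11.45
eef_pos: [435.7, -98.2, 293.3]
tcp_rot: [3.14, -0.006, -0.105]
ft_force: [0.6, 0.0, 1.0]
opening: 0.317
```

```bash
python3 go.py 608 50 270 0.011
```

```text
row [15.57, -16.55, 2.4] [0.1, -0.3, -6.6] t 11.45 F [0.6 0.  1. ] rows 5.478744710862511 0.9284664851616841
```

>>> arm_command(
  steps=[
    [15.57,-16.5,0,0,0,-6.6],
    [15.57,-16.5,0,0,0,-6.6],
    [15.57,-16.5,0,0,0,-6.6],
    [15.57,-16.5,0,0,0,-6.6],
    [15.57,-16.5,0,0,0,-6.6],
    [15.57,-16.5,2.4,0,0,-6.6],
    [15.57,-16.5,5,0,0,-6.6],
    [15.57,-16.5,7,0,0,-6.6],
    [15.57,-16.5,7,0,0,-6.6],
    [15.57,-16.5,7,0,0,-6.6],
  ],
  jaw=0,
)

```text
t: 12.28
eef_pos: [607.2, 49.7, 218.4]
tcp_rot: [3.142, 0.002, 0.01]
ft_force: [0.5, -1.3, -0.1]
opening: 0.004
```

```bash
python3 go.py 608 64 206 0.011; python3 - <<'E'
from prof import *
J={"scene":[629.0,151.7,.011],"top":[629.2,153.2,.009]}
for n in("scene","top"):
    im=read_camera(n)[:,:,::-1].copy(); cv2.imwrite(f"pics/n9{n}.png",im); im=cv2.GaussianBlur(im,(3,3),0)
    all(n,im,J[n],[("board",-150,0,100),("board",-60,0,100),("foot",-30,20,80),("foot",-45,20,80)])
E
```

```text
row [0.1, -1.43, 1.24] [0.0, 0.1, -0.0] t 12.28 F [ 0.5 -1.3 -0.1] rows 0.45507377329777887 0.02075035912976009
board scene edge y=-98.5 strength 87
board scene edge y=115.1 strength 13
   centre 8.31 width 213.7
board scene edge y=-98.0 strength 82
board scene edge y=107.4 strength 32
   centre 4.71 width 205.4
foot scene edge y=-89.7 strength 49
foot scene edge y=94.6 strength 25
   centre 2.46 width 184.3
foot scene edge y=-72.9 strength 10
foot scene edge y=94.6 strength 24
   centre 10.88 width 167.5
board top edge y=-102.2 strength 2
board top edge y=97.5 strength 2
   centre -2.37 width 199.7
board top edge y=-98.2 strength 3
board top edge y=94.3 strength 1
   centre -1.95 width 192.4
foot top edge y=-74.8 strength 2
foot top edge y=77.9 strength 23
   centre 1.54 width 152.6
foot top edge y=-87.6 strength 3
foot top edge y=92.8 strength 2
   centre 2.63 width 180.4
```

>>> arm_command(
  steps=[
    [0.1,0,0.6,0,0,0],
    [0.1,0,1.2,0,0,0],
    [0.1,0,1.2,0,0,0],
    [0.1,-0.4,1.2,0,0,0],
    [0.1,-0.8,1.2,0,0,0],
    [0.1,-1.1,1.2,0,0,0],
    [0.1,-1.3,1.2,0,0,0],
    [0.1,-1.43,1.2,0,0,0],
    [0.1,-1.43,1.2,0,0,0],
  ],
)

```text
t: 13.13
eef_pos: [608.2, 64.3, 207.5]
tcp_rot: [3.142, -0.0, 0.011]
ft_force: [0.1, -0.7, 0.5]
opening: 0.006
```

```bash
python3 - <<'E'
from prof import *
im0=cv2.GaussianBlur(cv2.imread("pics/full8.png"),(3,3),0)
raw=read_camera("scene")[:,:,::-1].copy(); cv2.imwrite("pics/n10.png",raw); im=cv2.GaussianBlur(raw,(3,3),0)
j=[629.0,151.7,.011]
for x in(-25,-35,-45,-52):
  for a in(im0,im): prof("scene",a,j,x,20,62,98,x)
a=cv2.resize(raw[195:305,340:440],None,fx=5,fy=5,interpolation=2); cv2.imwrite("pics/c9.png",a)
E
```

```text
-25 scene edge y=76.7 strength 37
-25 scene edge y=94.9 strength 18
-35 scene edge y=76.5 strength 49
-35 scene edge y=94.9 strength 28
-45 scene edge y=77.0 strength 49
-45 scene edge y=94.9 strength 27
-52 scene edge y=77.1 strength 53
-52 scene edge y=95.0 strength 38
```

>>> arm_command(
  steps=[
    [0,0.6,0,0,0,0],
    [0,1,-2,0,0,0],
    [0,1,-6,0,0,0],
    [0,1,-9,0,0,0],
    [0,1,-9,0,0,0],
  ],
)

```text
t: 13.6
eef_pos: [609.1, 53.4, 303.0]
tcp_rot: [3.141, -0.008, 0.01]
ft_force: [0.1, -0.0, -0.1]
opening: -0.0
```

```bash
python3 go.py 435.4 -98 265 -0.105
```

```text
row [-17.55, 14.97, 3.66] [-0.0, -0.5, 6.6] t 13.6 F [ 0.1 -0.  -0.1] rows 5.600637650620206 0.9206582771228444
```

>>> arm_command(
  steps=[
    [-17.5,15,0,0,0,6.6],
    [-17.5,15,0,0,0,6.6],
    [-17.5,15,0,0,0,6.6],
    [-17.5,15,0,0,0,6.6],
    [-17.5,15,0,0,0,6.6],
    [-17.5,15,3.6,0,0,6.6],
    [-17.5,15,3.6,0,0,6.6],
    [-17.5,15,3.6,0,0,6.6],
    [-17.5,15,3.6,0,0,6.6],
  ],
  jaw=6,
)

```text
t: 14.35
eef_pos: [435.5, -98.0, 261.6]
tcp_rot: [3.141, -0.0, -0.106]
ft_force: [-0.4, 0.0, 0.9]
opening: 0.577
```

```bash
python3 go.py 435.4 -97.8 210 -0.105; cat > m.py <<'E'
from prof import *
import sys
J={"scene":[629.0,151.7,.011],"top":[629.2,153.2,.009]}
for n in("scene","top"):
    raw=read_camera(n)[:,:,::-1].copy(); cv2.imwrite(f"pics/{sys.argv[1]}{n}.png",raw); im=cv2.GaussianBlur(raw,(3,3),0)
    z=0 if n=="scene" else 12; zf=12 if n=="scene" else 20
    for x in(-30,-45): 
        a=prof(n,im,J[n],x,z,-118,-82,"board-"); b=prof(n,im,J[n],x,zf,-98,-62,"foot-"); c=prof(n,im,J[n],x,20,62,98,"foot+"); print("   long centre in jig %.1f (- end alone %.1f, + end alone %.1f)"%((b+c)/2-a-100,b+80-a-100,c-80-a-100))
E
python3 m.py p11
```

```text
row [-0.01, -0.02, 5.16] [0.0, -0.0, -0.0] t 14.35 F [-0.4  0.   0.9] rows 1.2382387649357631 0.005676513419672722
board- scene edge y=-98.1 strength 71
foot- scene edge y=-74.5 strength 44
foot+ scene edge y=84.5 strength 53
   long centre in jig 3.1 (- end alone 3.6, + end alone 2.6)
board- scene edge y=-98.4 strength 75
foot- scene edge y=-73.6 strength 35
foot+ scene edge y=84.9 strength 47
   long centre in jig 4.0 (- end alone 4.7, + end alone 3.3)
board- top edge y=-97.8 strength 84
foot- top edge y=-95.6 strength 74
foot+ top edge y=85.8 strength 94
   long centre in jig -7.0 (- end alone -17.7, + end alone 3.7)
board- top edge y=-97.8 strength 92
foot- top edge y=-95.5 strength 79
foot+ top edge y=85.6 strength 87
   long centre in jig -7.2 (- end alone -17.8, + end alone 3.3)
```

```bash
python3 - <<'E'
import cv2,numpy as np
t=cv2.imread("pics/p11top.png");s=cv2.imread("pics/p11scene.png")
a=cv2.resize(t[190:236,222:312],None,fx=8,fy=6,interpolation=2) #720x276
b=cv2.resize(s[225:305,335:440],None,fx=6,fy=4,interpolation=2) #630x320
o=np.zeros((596,720,3),np.uint8);o[:276]=a;o[276:,:630]=b;cv2.imwrite("pics/c11.png",o)
E
```

```text
(no output)
```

View pics/c11.png

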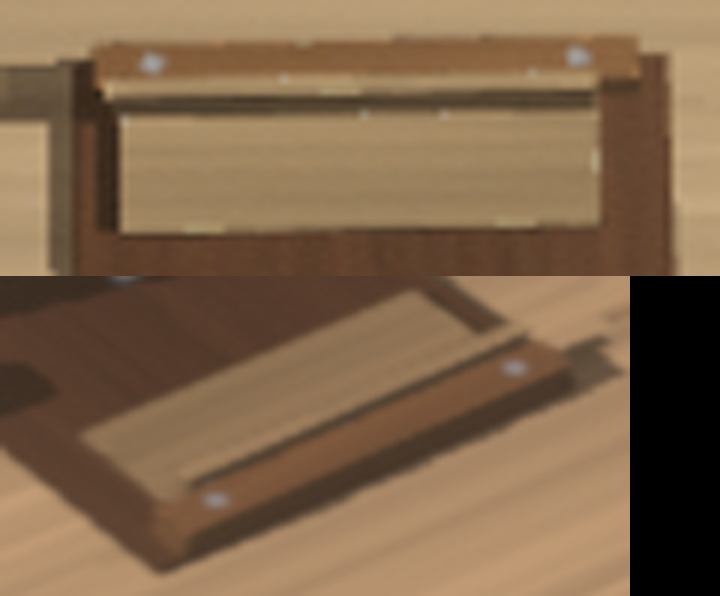

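Top view: foot spans 119–600 px and the board 74–668 px, so the long angle sits about 3.4 mm too far to +y, as the edge profiles also say. I'll grip the leg top and drag it back.

```bash
python3 go.py 625 154 262 0.011
```

```text
row [16.21, -26.98, 0.01] [0.0, -0.1, -6.6] t 14.45 F [-0.  -0.6 -0.3] rows 7.5478635437961 0.9211823841347329
```

>>> arm_command(
  steps=[
    [16.2,-27,-2,0,0,-6.6],
    [16.2,-27,-2,0,0,-6.6],
    [16.2,-27,-2,0,0,-6.6],
    [16.2,-27,-2,0,0,-6.6],
    [16.2,-27,-2,0,0,-6.6],
    [16.2,-27,-2,0,0,-6.6],
    [16.2,-27,-2,0,0,-6.6],
    [16.2,-27,-2,0,0,-6.6],
    [16.2,-27,0,0,0,-6.6],
    [16.2,-27,0,0,0,-6.6],
    [16.2,-27,0,0,0,-6.6],
    [16.2,-27,0,0,0,-6.6],
  ],
  jaw=3,
)

```text
t: 15.45
eef_pos: [624.1, 153.8, 262.1]
tcp_rot: [3.141, -0.0, 0.01]
ft_force: [0.2, 0.4, -0.3]
opening: 0.321
```

```bash
python3 go.py 625 154 236 0.011
```

```text
row [0.09, -0.02, 2.61] [0.0, -0.0, -0.0] t 15.45 F [ 0.2  0.4 -0.3] rows 0.6256945900401694 0.004641402479001941
```

>>> arm_command(
  steps=[
    [0,0,1.5,0,0,0],
    [0,0,2.5,0,0,0],
    [0,0,2.6,0,0,0],
    [0,0,2.6,0,0,0],
  ],
)

```text
t: 15.78
eef_pos: [624.2, 153.3, 235.3]
tcp_rot: [3.141, 0.001, 0.01]
ft_force: [0.8, -0.4, -0.2]
opening: 0.315
```

>>> arm_command(
  steps=[
    [0,0,0,0,0,0],
    [0,0,0,0,0,0],
    [0,0,0,0,0,0],
    [0,0,0,0,0,0],
    [0,0,0,0,0,0],
    [0,0,0,0,0,0],
  ],
  jaw=0,
)

```text
t: 16.28
eef_pos: [623.8, 153.8, 235.8]
tcp_rot: [3.141, 0.001, 0.01]
ft_force: [-5.1, -1.1, 6.0]
opening: 0.083
```

>>> arm_command(
  steps=[
    [0,0.1,0,0,0,0],
    [0,0.2,0,0,0,0],
    [0,0.34,0,0,0,0],
    [0,0.34,0,0,0,0],
    [0,0.34,0,0,0,0],
    [0,0.34,0,0,0,0],
  ],
)

```text
t: 16.78
eef_pos: [623.8, 150.9, 235.8]
tcp_rot: [-3.141, 0.001, 0.01]
ft_force: [-4.6, 4.9, 5.4]
opening: 0.082
```

>>> arm_command(
  steps=[
    [0,0.06,0,0,0,0],
    [0,0.06,0,0,0,0],
  ],
)

```text
t: 16.95
eef_pos: [623.8, 150.4, 235.8]
tcp_rot: [-3.141, 0.001, 0.01]
ft_force: [-5.2, 4.9, 5.8]
opening: 0.08
```

>>> arm_command(
  steps=[
    [0,0.06,0,0,0,0],
    [0,0.06,0,0,0,0],
    [0,0.06,0,0,0,0],
    [0,0.06,-2,0,0,0],
    [0,0.06,-5,0,0,0],
    [0,0.06,-8,0,0,0],
    [0,0.06,-8,0,0,0],
  ],
  jaw=2,
)

```text
t: 17.53
eef_pos: [625.1, 149.1, 320.9]
tcp_rot: [-3.141, -0.008, 0.01]
ft_force: [1.1, 0.4, -0.2]
opening: 0.209
```

```bash
python3 go.py 545 154 206 0.011
```

```text
row [-8.1, -0.56, 11.42] [-0.0, -0.5, -0.1] t 17.53 F [ 1.1  0.4 -0.2] rows 3.360595972543777 0.06527019702470405
```

>>> arm_command(
  steps=[
    [-8.1,-0.4,0,0,0,0],
    [-8.1,-0.4,0,0,0,0],
    [-8.1,-0.4,0,0,0,0],
    [-8.1,-0.4,4,0,0,0],
    [-8.1,-0.4,8,0,0,0],
    [-8.1,-0.4,10.5,0,0,0],
    [-8.1,-0.4,11.3,0,0,0],
    [-8.1,-0.4,11.3,0,0,0],
    [-8.1,-0.4,11.3,0,0,0],
  ],
  jaw=0,
)

```text
t: 18.28
eef_pos: [543.4, 152.2, 202.6]
tcp_rot: [3.141, -0.0, 0.01]
ft_force: [0.9, -0.8, 0.3]
opening: 0.003
```

>>> arm_command(
  steps=[
    [0.5,0,0,0,0,0],
    [1.0,0,0,0,0,0],
    [1.4,0,0,0,0,0],
    [1.6,0,0,0,0,0],
    [1.75,0,0,0,0,0],
    [1.85,0,0,0,0,0],
    [1.95,0,0,0,0,0],
    [1.95,0,0,0,0,0],
  ],
)

```text
t: 18.95
eef_pos: [562.8, 152.5, 202.4]
tcp_rot: [3.141, 0.0, 0.01]
ft_force: [-2.4, -0.2, 4.1]
opening: 0.004
```

>>> arm_command(
  steps=[
    [0.08,0,-0.1,0,0,0],
    [0.15,0,-0.1,0,0,0],
    [0.15,0,-0.1,0,0,0],
  ],
)

```text
t: 19.2
eef_pos: [563.5, 152.5, 202.6]
tcp_rot: [3.141, 0.004, 0.01]
ft_force: [-6.3, 0.5, -3.5]
opening: 0.006
```

>>> arm_command(
  steps=[
    [-0.8,0,0,0,0,0],
    [-1.0,0,-3,0,0,0],
    [-1.0,0,-7,0,0,0],
    [-1.0,0,-10,0,0,0],
    [-1.0,0,-12,0,0,0],
    [-1.0,0,-12,0,0,0],
  ],
)

```text
t: 19.7
eef_pos: [554.5, 152.5, 327.7]
tcp_rot: [-3.141, -0.008, 0.01]
ft_force: [0.9, 0.2, -0.5]
opening: 0.007
```

```bash
python3 go.py 435.4 -98 265 -0.105
```

```text
row [-12.22, 24.93, 6.15] [-0.1, -0.4, 6.6] t 19.7 F [ 0.9  0.2 -0.5] rows 6.8198110481742455 0.924604631684458
```

>>> arm_command(
  steps=[
    [-12.2,25,0,0,0,6.6],
    [-12.2,25,0,0,0,6.6],
    [-12.2,25,0,0,0,6.6],
    [-12.2,25,0,0,0,6.6],
    [-12.2,25,0,0,0,6.6],
    [-12.2,25,0,0,0,6.6],
    [-12.2,25,0,0,0,6.6],
    [-12.2,25,3,0,0,6.6],
    [-12.2,25,6.2,0,0,6.6],
    [-12.2,25,6.2,0,0,6.6],
    [-12.2,25,6.2,0,0,6.6],
  ],
  jaw=6,
)

```text
t: 20.62
eef_pos: [434.6, -98.8, 260.5]
tcp_rot: [-3.141, 0.003, -0.105]
ft_force: [0.5, -0.4, 0.9]
opening: 0.624
```

```bash
python3 go.py 435.4 -97.8 210 -0.105; python3 m.py p12
```

```text
row [0.09, -0.11, 5.05] [-0.0, 0.2, -0.0] t 20.62 F [ 0.5 -0.4  0.9] rows 1.2115274841550947 0.02798467254438788
board- scene edge y=-98.1 strength 71
foot- scene edge y=-77.5 strength 44
foot+ scene edge y=81.5 strength 46
   long centre in jig 0.1 (- end alone 0.6, + end alone -0.4)
board- scene edge y=-98.4 strength 75
foot- scene edge y=-77.8 strength 37
foot+ scene edge y=81.4 strength 42
   long centre in jig 0.2 (- end alone 0.5, + end alone -0.2)
board- top edge y=-97.8 strength 84
foot- top edge y=-95.5 strength 74
foot+ top edge y=82.7 strength 92
   long centre in jig -8.6 (- end alone -17.7, + end alone 0.5)
board- top edge y=-97.8 strength 90
foot- top edge y=-95.5 strength 78
foot+ top edge y=82.6 strength 86
   long centre in jig -8.7 (- end alone -17.8, + end alone 0.4)
```

>>> arm_command(
  steps=[
    [0.1,-0.1,2.5,0,0,0],
    [0.1,-0.1,5.0,0,0,0],
    [0.1,-0.1,5.0,0,0,0],
    [0.1,-0.1,5.0,0,0,0],
  ],
)

```text
t: 21.05
eef_pos: [436.2, -97.7, 212.1]
tcp_rot: [-3.142, 0.0, -0.104]
ft_force: [0.4, -0.2, -0.7]
opening: 0.633
```

>>> arm_command(
  steps=[
    [0,0,0,0,0,0],
    [0,0,0,0,0,0],
    [0,0,0,0,0,0],
    [0,0,0,0,0,0],
    [0,0,0,0,0,0],
    [0,0,0,0,0,0],
    [0,0,0,0,0,0],
    [0,0,0,0,0,0],
    [0,0,0,0,0,0],
  ],
  jaw=0,
)

```text
t: 21.8
eef_pos: [435.9, -97.9, 211.3]
tcp_rot: [3.142, 0.0, -0.105]
ft_force: [0.2, 0.9, -0.6]
opening: 0.082
```

>>> arm_command(
  steps=[
    [0,0,-2,0,0,0],
    [0,0,-5,0,0,0],
    [0,0,-9,0,0,0],
    [0,0,-9,0,0,0],
    [0,0,-9,0,0,0],
  ],
)

```text
t: 22.22
eef_pos: [435.9, -97.9, 302.8]
tcp_rot: [3.14, -0.004, -0.105]
ft_force: [0.4, 0.1, -1.0]
opening: 0.085
```

```bash
python3 go.py 598 156.4 300 0.011
```

```text
row [13.45, -26.99, 0.31] [0.1, -0.2, -6.6] t 22.22 F [ 0.4  0.1 -1. ] rows 7.2321010928071585 0.9284391045019788
```

>>> arm_command(
  steps=[
    [13.4,-27,0.3,0,0,-6.6],
    [13.4,-27,0.3,0,0,-6.6],
    [13.4,-27,0.3,0,0,-6.6],
    [13.4,-27,0.3,0,0,-6.6],
    [13.4,-27,0.3,0,0,-6.6],
    [13.4,-27,0.3,0,0,-6.6],
    [13.4,-27,0.3,0,0,-6.6],
    [13.4,-27,0.3,0,0,-6.6],
    [13.4,-27,0.3,0,0,-6.6],
    [13.4,-27,0.3,0,0,-6.6],
  ],
)

```text
t: 23.05
eef_pos: [597.0, 156.6, 296.4]
tcp_rot: [3.141, 0.003, 0.011]
ft_force: [-0.4, -0.8, -1.0]
opening: 0.084
```

```bash
python3 go.py 597.5 156.4 231.8 0.011
```

```text
row [0.07, 0.02, 6.46] [0.0, 0.2, 0.0] t 23.05 F [-0.4 -0.8 -1. ] rows 1.5491407726095763 0.025036602291835516
```

>>> arm_command(
  steps=[
    [0.05,0,3,0,0,0],
    [0.05,0,5.5,0,0,0],
    [0.05,0,6.1,0,0,0],
    [0.05,0,6.4,0,0,0],
    [0.05,0,6.5,0,0,0],
    [0.05,0,6.5,0,0,0],
  ],
)

```text
t: 23.55
eef_pos: [598.1, 156.0, 234.2]
tcp_rot: [-3.142, -0.001, 0.009]
ft_force: [0.1, 0.8, -1.7]
opening: 0.082
```

>>> arm_command(
  steps=[
    [0,0,0,0,0,0],
    [0,0,0,0,0,0],
    [0,0,0,0,0,0],
  ],
  jaw=1.6,
)

```text
t: 23.8
eef_pos: [598.1, 156.5, 234.2]
tcp_rot: [-3.141, -0.001, 0.01]
ft_force: [0.9, 0.9, 0.4]
opening: 0.167
```

>>> arm_command(
  steps=[
    [0,0,-2,0,0,0],
    [0,0,-5,0,0,0],
    [0,0,-9,0,0,0],
    [0,0,-9,0,0,0],
  ],
)

```text
t: 24.13
eef_pos: [598.8, 156.8, 330.4]
tcp_rot: [-3.14, -0.01, 0.01]
ft_force: [1.0, -0.4, 0.3]
opening: 0.163
```

```bash
python3 go.py 525 154 215 0.011
```

```text
row [-7.5, 0.22, 11.47] [-0.1, -0.6, -0.0] t 24.13 F [ 1.  -0.4  0.3] rows 3.2863357994779974 0.08056262118286532
```

>>> arm_command(
  steps=[
    [-7.4,0.2,0,0,0,0],
    [-7.4,0.2,0,0,0,0],
    [-7.4,0.2,0,0,0,0],
    [-7.4,0.2,4,0,0,0],
    [-7.4,0.2,8,0,0,0],
    [-7.4,0.2,10.5,0,0,0],
    [-7.4,0.2,11.6,0,0,0],
    [-7.4,0.2,11.6,0,0,0],
    [-7.4,0.2,11.6,0,0,0],
  ],
  jaw=0,
)

```text
t: 24.88
eef_pos: [524.5, 153.9, 207.9]
tcp_rot: [3.142, -0.0, 0.01]
ft_force: [0.0, -0.5, 0.5]
opening: 0.007
```

```bash
python3 go.py 552 154 212 0.011
```

```text
row [2.75, 0.01, -0.4] [0.0, -0.0, -0.0] t 24.88 F [ 0.  -0.5  0.5] rows 0.6673712719302676 0.006649847806237216
```

>>> arm_command(
  steps=[
    [0,0,-0.3,0,0,0],
    [0.5,0,-0.3,0,0,0],
    [1.0,0,-0.3,0,0,0],
    [1.4,0,-0.3,0,0,0],
    [1.8,0,-0.3,0,0,0],
    [2.2,0,-0.3,0,0,0],
    [2.5,0,-0.3,0,0,0],
    [2.8,0,-0.3,0,0,0],
    [2.8,0,-0.3,0,0,0],
  ],
)

```text
t: 25.63
eef_pos: [552.5, 154.0, 210.3]
tcp_rot: [3.142, -0.0, 0.01]
ft_force: [-0.2, -0.5, -1.4]
opening: -0.0
```

>>> arm_command(
  steps=[
    [0.1,0,0,0,0,0],
    [0.2,0,0,0,0,0],
    [0.2,0,0,0,0,0],
  ],
)

```text
t: 25.88
eef_pos: [554.1, 154.1, 210.3]
tcp_rot: [3.141, 0.0, 0.01]
ft_force: [-0.0, 0.6, 0.3]
opening: 0.003
```

>>> arm_command(
  steps=[
    [0.1,0,0,0,0,0],
    [0.15,0,0,0,0,0],
    [0.15,0,0,0,0,0],
  ],
)

```text
t: 26.13
eef_pos: [555.1, 154.1, 210.3]
tcp_rot: [3.141, 0.002, 0.01]
ft_force: [-4.5, 0.2, 2.9]
opening: 0.004
```

>>> arm_command(
  steps=[
    [0.1,0,0,0,0,0],
    [0.1,0,0,0,0,0],
  ],
)

```text
t: 26.3
eef_pos: [555.5, 154.1, 210.2]
tcp_rot: [3.141, 0.004, 0.01]
ft_force: [-8.5, 0.9, 5.9]
opening: 0.004
```

>>> arm_command(
  steps=[
    [-0.8,0,0,0,0,0],
    [-1.0,0,-3,0,0,0],
    [-1.0,0,-7,0,0,0],
    [-1.0,0,-10,0,0,0],
    [-1.0,0,-10,0,0,0],
  ],
)

```text
t: 26.72
eef_pos: [547.1, 154.2, 315.9]
tcp_rot: [-3.14, -0.01, 0.01]
ft_force: [1.4, 0.7, 0.2]
opening: 0.008
```

```bash
python3 go.py 503 -385 290 -1.642
```

```text
row [-4.99, 53.88, 2.47] [-0.5, -0.4, 94.7] t 26.72 F [1.4 0.7 0.2] rows 12.98882452688429 13.22245971028036
```

>>> arm_command(
  steps=[
    [-5,53.9,0,0,0,94.7],
    [-5,53.9,0,0,0,94.7],
    [-5,53.9,0,0,0,94.7],
    [-5,53.9,0,0,0,94.7],
    [-5,53.9,0,0,0,94.7],
    [-5,53.9,0,0,0,94.7],
    [-5,53.9,0,0,0,94.7],
    [-5,53.9,0,0,0,94.7],
    [-5,53.9,0,0,0,94.7],
    [-5,53.9,0,0,0,94.7],
    [-5,53.9,0,0,0,94.7],
    [-5,53.9,0,0,0,94.7],
  ],
  jaw=5,
)

```text
t: 27.72
eef_pos: [504.6, -346.3, 310.1]
tcp_rot: [-3.141, -0.001, -1.496]
ft_force: [0.6, -0.3, -0.0]
opening: 0.525
```

```bash
python3 go.py 503 -385 265 -1.642;python3 - <<'E'
import sys; from prof import *
J={"scene":[629.0,151.7,.011],"top":[629.2,153.2,.009]}
for n in("scene","top"):
    raw=read_camera(n)[:,:,::-1].copy(); cv2.imwrite(f"pics/p13{n}.png",raw); im=cv2.GaussianBlur(raw,(3,3),0)
    zf,zs=(12,20) if n=="scene" else (20,28)
    print(n); [prof(n,im,J[n],x,12 if n=="top" else 0,-118,-82,"board-") for x in(-150,-110)]
    for x,l in((-30,"long"),(-50,"long")): prof(n,im,J[n],x,zf,-98,-66,l);prof(n,im,J[n],x,20,66,98,l)
    for x in(-35,-55): a=prof(n,im,J[n],x,zs,-70,-40,"short");b=prof(n,im,J[n],x,28,40,70,"short");print("c %.1f w %.1f"%((a+b)/2,b-a))
t=cv2.imread("pics/p13top.png");s=cv2.imread("pics/p13scene.png")
a=cv2.resize(t[190:236,222:312],None,fx=8,fy=6,interpolation=2)
b=cv2.resize(s[225:305,335:440],None,fx=6,fy=4,interpolation=2)
o=np.zeros((596,720,3),np.uint8);o[:276]=a;o[276:,:630]=b;cv2.imwrite("pics/c13.png",o)
E
```

```text
row [3.84, 0.46, 4.51] [-0.0, -0.0, 8.4] t 27.72 F [ 0.6 -0.3 -0. ] rows 1.4243383375666667 1.1663853399125652
scene
board- scene edge y=-98.8 strength 30
board- scene edge y=-98.9 strength 29
long scene edge y=-77.5 strength 48
long scene edge y=81.6 strength 41
long scene edge y=-74.8 strength 34
long scene edge y=81.0 strength 48
short scene edge y=-50.1 strength 11
short scene edge y=55.8 strength 28
c 2.8 w 105.9
short scene edge y=-51.5 strength 30
short scene edge y=55.9 strength 34
c 2.2 w 107.5
top
board- top edge y=-97.8 strength 49
board- top edge y=-97.5 strength 32
long top edge y=-76.8 strength 61
long top edge y=82.6 strength 98
long top edge y=-74.0 strength 58
long top edge y=82.6 strength 96
short top edge y=-50.0 strength 15
short top edge y=58.6 strength 70
c 4.3 w 108.6
short top edge y=-62.0 strength 32
short top edge y=58.0 strength 90
c -2.0 w 120.1
```

View pics/c13.png

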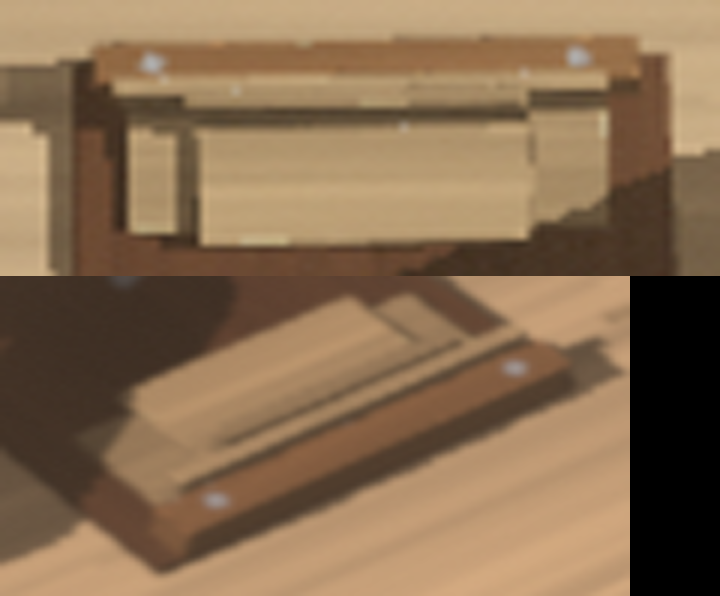

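Top view: the short angle (199–529 px) sits in the long one (127–608 px), both centred to within about 1 mm, legs together against the fence. Next is the keyplate.

>>> arm_command(
  steps=[
    [3.8,0.4,2,0,0,8.4],
    [3.8,0.4,4.5,0,0,8.4],
    [3.8,0.4,4.5,0,0,8.4],
    [3.8,0.4,4.5,0,0,8.4],
    [3.8,0.4,4.5,0,0,8.4],
  ],
)

```text
t: 28.23
eef_pos: [504.8, -381.7, 266.1]
tcp_rot: [-3.141, -0.0, -1.634]
ft_force: [-0.2, -0.1, 0.3]
opening: 0.524
```

```bash
python3 go.py 503.4 -386 207.5 -1.642; python3 - <<'E'
from h import *
J={}
for n,f,(u,v) in(("scene","pics/scene0.png",(355,222)),("top","pics/top0.png",(268,254))):
    im=cv2.imread(f).astype(float); p=im[v-7:v+8,u-7:u+8]; w=np.clip(p[...,0]-80,0,None)  # blue channel: steel vs brown
    yy,xx=np.mgrid[v-7:v+8,u-7:u+8]; c=[(xx*w).sum()/w.sum(),(yy*w).sum()/w.sum()]; print(n,np.round(c,2),p2w(n,c,12+21).round(1))
E
```

```text
row [0.44, 0.11, 5.86] [-0.0, -0.0, 0.4] t 28.23 F [-0.2 -0.1  0.3] rows 1.410260633190297 0.06267664920325736
scene [354.7  221.75] [[495.5 148.   33. ]]
top [268.76 253.8 ] [[496.4 152.5  33. ]]
```

>>> arm_command(
  steps=[
    [0.4,0.1,3,0,0,0.4],
    [0.4,0.1,5.5,0,0,0.4],
    [0.4,0.1,5.8,0,0,0.4],
    [0.4,0.1,5.8,0,0,0.4],
    [0.4,0.1,5.8,0,0,0.4],
  ],
)

```text
t: 28.65
eef_pos: [503.8, -386.2, 209.1]
tcp_rot: [-3.14, -0.001, -1.642]
ft_force: [-0.1, -0.2, 1.5]
opening: 0.526
```

>>> arm_command(
  steps=[
    [0,0,0,0,0,0],
    [0,0,0,0,0,0],
    [0,0,0,0,0,0],
    [0,0,0,0,0,0],
    [0,0,0,0,0,0],
    [0,0,0,0,0,0],
    [0,0,0,0,0,0],
  ],
  jaw=0,
)

```text
t: 29.23
eef_pos: [503.2, -386.5, 207.8]
tcp_rot: [-3.141, -0.0, -1.643]
ft_force: [-1.7, 1.1, 6.4]
opening: 0.23
```

>>> arm_command(
  steps=[
    [0,0,-2,0,0,0],
    [0,0,-5,0,0,0],
    [0,0,-9,0,0,0],
    [0,0,-10,0,0,0],
    [0,0,-10,0,0,0],
  ],
)

```text
t: 29.65
eef_pos: [503.4, -386.6, 310.4]
tcp_rot: [-3.137, -0.003, -1.643]
ft_force: [0.2, -0.0, -1.3]
opening: 0.229
```

```bash
python3 go.py 432.5 151.5 290 -1.56; python3 - <<'E'
from h import *
cv2.imwrite("pics/k14s.png",read_camera("scene")[:,:,::-1]);
E
```

```text
row [-53.16, 10.98, 1.81] [-0.2, -0.2, -4.8] t 29.65 F [ 0.2 -0.  -1.3] rows 13.025055963590372 0.6686478991797019
```

>>> arm_command(
  steps=[
    [-53.1,11,0,0,0,-4.8],
    [-53.1,11,0,0,0,-4.8],
    [-53.1,11,0,0,0,-4.8],
    [-53.1,11,0,0,0,-4.8],
    [-53.1,11,0,0,0,-4.8],
    [-53.1,11,0,0,0,-4.8],
    [-53.1,11,0,0,0,-4.8],
    [-53.1,11,0,0,0,-4.8],
    [-53.1,11,0,0,0,-4.8],
    [-53.1,11,0,0,0,-4.8],
    [-53.1,11,0,0,0,-4.8],
    [-53.1,11,0,0,0,-4.8],
  ],
)

```text
t: 30.7
eef_pos: [436.5, 111.1, 305.7]
tcp_rot: [3.139, -0.0, -1.56]
ft_force: [1.2, 0.2, -1.1]
opening: 0.23
```

```bash
python3 go.py 432.5 151.5 270 -1.56
```

```text
row [-4.05, 0.35, 3.57] [0.2, -0.0, 0.0] t 30.7 F [ 1.2  0.2 -1.1] rows 1.297782686412967 0.024829450182282845
```

>>> arm_command(
  steps=[
    [-4,0.4,0,0,0,0],
    [-4,0.4,2,0,0,0],
    [-4,0.4,3.6,0,0,0],
    [-4,0.4,3.6,0,0,0],
    [-4,0.4,3.6,0,0,0],
    [-4,0.4,3.6,0,0,0],
  ],
)

```text
t: 31.2
eef_pos: [433.2, 148.8, 271.1]
tcp_rot: [3.14, -0.0, -1.56]
ft_force: [0.3, 0.1, -0.9]
opening: 0.231
```

```bash
cat > k.py <<'E'
from h import *
import sys
s=state(); p=s["eef_pos"]; yaw=s["tcp_rot"][2]+np.pi/2; zb=p[2]-207.8; print("tcp",p.round(1),"yaw",round(yaw,4),"zb",zb.round(1),"t",s["t"])
im=read_camera("scene")[:,:,::-1].copy(); cv2.imwrite(f"pics/{sys.argv[1]}.png",im)
c,sn=np.cos(yaw),np.sin(yaw); W=lambda x,y,z:[p[0]+c*x-sn*y,p[1]+sn*x+c*y,zb+z]
def cornr(x,y,z): return w2p("scene",[W(x,y,z)])[0]
a=63; circ=[W(63+14*np.cos(t),14*np.sin(t),14) for t in np.linspace(0,6.28,40)]
x0,y0=290,150;f=5
o=cv2.resize(im[y0:y0+118,x0:x0+155],None,fx=f,fy=f,interpolation=2)
def q(uv): return tuple(int(v) for v in ((uv+.5-[x0,y0])*f-.5))
for u in [cornr(98,30,14),cornr(98,-30,14),cornr(98,-30,0),cornr(98,30,0)]: cv2.circle(o,q(u),2,(0,255,0),-1)
for u in w2p("scene",circ): cv2.circle(o,q(u),1,(255,0,255),-1)
cv2.circle(o,q(np.array([354.7,221.75])),3,(255,255,0),1)
cv2.imwrite(f"pics/{sys.argv[1]}o.png",o)
print("nose corners in crop",[q(cornr(98,sg*30,z)) for sg,z in((1,14),(-1,14),(-1,0),(1,0))])
E
python3 k.py k15
```

```text
tcp [433.2 148.8 271.1] yaw 0.0104 zb 63.3 t 31.2
nose corners in crop [(437, 326), (329, 394), (327, 411), (434, 344)]
```

View pics/k15o.png

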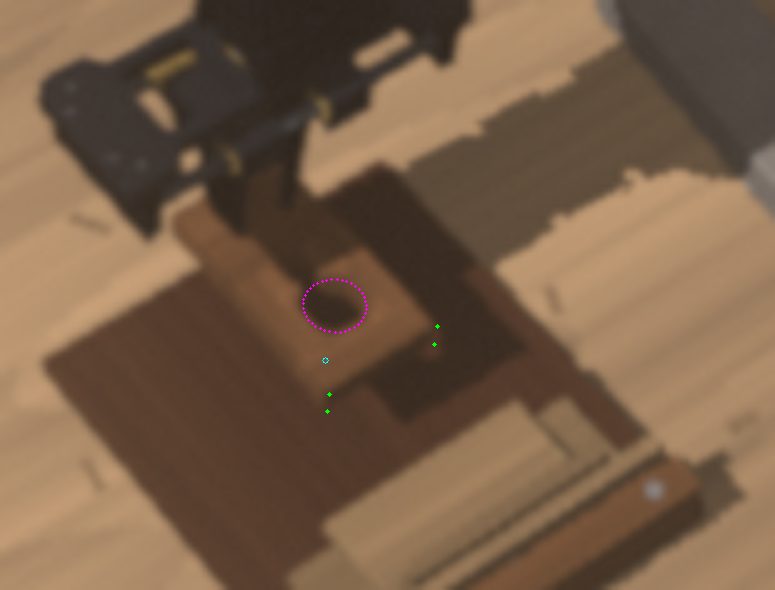

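```bash
python3 - <<'E'
from prof import *
im=cv2.GaussianBlur(cv2.imread("pics/k15.png"),(3,3),0)
j=[433.2,148.8,.0104];zb=63.3
for x in(45,75,83,90):
    a=prof("scene",im,j,x,zb,-45,-15,f"L{x}"); b=prof("scene",im,j,x,zb+14,15,45,f"R{x}"); print(" c %.1f w %.1f"%((a+b)/2,b-a))
# along x: rotate frame
j2=[433.2,148.8,.0104-np.pi/2]  # its +y = plate +x, its +x = -plate y
for y in(-20,0,20): prof("scene",im,j2,-y,zb+14,85,112,f"nose y={y}")
for y in(-5,0,5): prof("scene",im,j2,-y,zb+14,66,90,f"hole front y={y}")
b=cv2.imread("pics/scene0.png")
for x in(-3,0,3): # bolt edges around z=33 plane centred 496,150
    a1=prof("scene",b,[496,150,.01],x,31,-16,0,"b-");a2=prof("scene",b,[496,150,.01],x,31,0,16,"b+");print(" bolt dy",(a1+a2)/2,"w",a2-a1)
for y in(-3,0,3):
    a1=prof("scene",b,[496,150,.01-np.pi/2],-y,31,-16,0,"bx-");a2=prof("scene",b,[496,150,.01-np.pi/2],-y,31,0,16,"bx+");print(" bolt dx",(a1+a2)/2,"w",a2-a1)
E
```

```text
L45 scene edge y=-26.6 strength 14
R45 scene edge y=30.9 strength 26
 c 2.2 w 57.4
L75 scene edge y=-29.0 strength 20
R75 scene edge y=30.5 strength 42
 c 0.7 w 59.5
L83 scene edge y=-29.1 strength 17
R83 scene edge y=29.6 strength 43
 c 0.3 w 58.7
L90 scene edge y=-32.0 strength 10
R90 scene edge y=29.6 strength 39
 c -1.2 w 61.5
nose y=-20 scene edge y=96.0 strength 31
nose y=0 scene edge y=96.1 strength 32
nose y=20 scene edge y=95.1 strength 32
hole front y=-5 scene edge y=74.5 strength 42
hole front y=0 scene edge y=74.9 strength 42
hole front y=5 scene edge y=74.5 strength 35
b- scene edge y=-8.4 strength 93
b+ scene edge y=8.0 strength 69
 bolt dy -0.17288527654937358 w 16.442617554949983
b- scene edge y=-8.8 strength 92
b+ scene edge y=7.9 strength 67
 bolt dy -0.46017405530268807 w 16.768618510541707
b- scene edge y=-8.7 strength 74
b+ scene edge y=7.3 strength 55
 bolt dy -0.6901264728966434 w 16.068030068297
bx- scene edge y=-9.8 strength 75
bx+ scene edge y=6.5 strength 76
 bolt dx -1.631020518624081 w 16.262705925441267
bx- scene edge y=-10.8 strength 72
bx+ scene edge y=7.3 strength 76
 bolt dx -1.7591870592441206 w 18.031205730659238
bx- scene edge y=-10.0 strength 61
bx+ scene edge y=6.8 strength 67
 bolt dx -1.6147362178060032 w 16.85958584366238
```

The nose corners, hole rim and bolt edges in the last view put the hole at (494.1, 150.0) and the bolt at (494.3, 149.6), both in the same camera. They are aligned, so I'm lowering.

>>> arm_command(
  steps=[
    [0,0,1,0,0,0],
    [0,0,2,0,0,0],
    [0,0,2.6,0,0,0],
    [0,0,3.2,0,0,0],
    [0,0,3.6,0,0,0],
    [0,0,3.6,0,0,0],
  ],
)

```text
t: 31.75
eef_pos: [433.2, 149.0, 234.9]
tcp_rot: [3.141, -0.0, -1.56]
ft_force: [0.1, 0.0, -1.5]
opening: 0.228
```

>>> arm_command(
  steps=[
    [0,0,0.3,0,0,0],
    [0,0,0.6,0,0,0],
    [0,0,0.9,0,0,0],
    [0,0,1.1,0,0,0],
    [0,0,1.1,0,0,0],
  ],
)

```text
t: 32.17
eef_pos: [433.1, 149.2, 224.0]
tcp_rot: [3.141, -0.0, -1.56]
ft_force: [-0.1, -0.4, -0.4]
opening: 0.228
```

>>> arm_command(
  steps=[
    [0,0,0.15,0,0,0],
    [0,0,0.3,0,0,0],
    [0,0,0.36,0,0,0],
    [0,0,0.36,0,0,0],
  ],
)

```text
t: 32.5
eef_pos: [433.1, 149.2, 220.6]
tcp_rot: [3.141, -0.0, -1.56]
ft_force: [0.0, -0.7, -0.8]
opening: 0.228
```

```bash
python3 go.py 460 149.5 220 -1.56
```

```text
row [0.0, -2.69, 0.06] [0.0, -0.0, 0.0] t 32.5 F [ 0.  -0.7 -0.8] rows 0.6447965070569049 0.0030264441434571525
```

>>> arm_command(
  steps=[
    [0,0,0.06,0,0,0],
    [0,-0.3,0.06,0,0,0],
    [0,-0.6,0.06,0,0,0],
    [0,-0.9,0.06,0,0,0],
    [0,-1.2,0.06,0,0,0],
    [0,-1.2,0.06,0,0,0],
  ],
)

```text
t: 33.0
eef_pos: [445.8, 149.3, 220.2]
tcp_rot: [-3.141, 0.0, -1.56]
ft_force: [-0.5, 0.1, -1.1]
opening: 0.231
```

>>> arm_command(
  steps=[
    [0,-0.3,0,0,0,0],
    [0,-0.6,0,0,0,0],
    [0,-0.9,0,0,0,0],
    [0,-1.2,0,0,0,0],
    [0,-1.2,0,0,0,0],
  ],
)

```text
t: 33.42
eef_pos: [457.7, 149.5, 220.2]
tcp_rot: [-3.141, 0.0, -1.56]
ft_force: [1.0, 0.3, -1.5]
opening: 0.228
```

>>> arm_command(
  steps=[
    [0,-0.1,0,0,0,0],
    [0,-0.2,0,0,0,0],
    [0,-0.2,0,0,0,0],
  ],
)

```text
t: 33.67
eef_pos: [459.2, 149.5, 220.2]
tcp_rot: [-3.142, -0.0, -1.56]
ft_force: [-0.7, 0.1, -1.3]
opening: 0.234
```

>>> arm_command(
  steps=[
    [0,-0.1,0,0,0,0],
    [0,-0.15,0,0,0,0],
    [0,-0.15,0,0,0,0],
  ],
)

```text
t: 33.92
eef_pos: [460.7, 149.5, 220.2]
tcp_rot: [-3.141, -0.0, -1.56]
ft_force: [0.2, -0.2, -0.6]
opening: 0.234
```

>>> arm_command(
  steps=[
    [0,-0.1,0,0,0,0],
    [0,-0.1,0,0,0,0],
  ],
)

```text
t: 34.08
eef_pos: [461.3, 149.5, 220.1]
tcp_rot: [3.14, -0.0, -1.56]
ft_force: [-3.4, 0.9, 1.6]
opening: 0.23
```

>>> arm_command(
  steps=[
    [0,-0.1,0,0,0,0],
    [0,-0.1,0,0,0,0],
  ],
)

```text
t: 34.25
eef_pos: [461.7, 149.5, 220.1]
tcp_rot: [3.138, -0.0, -1.56]
ft_force: [-8.2, 0.2, 3.6]
opening: 0.228
```

>>> arm_command(
  steps=[
    [0,0.05,0.06,0,0,0],
    [0,0.05,0.06,0,0,0],
  ],
)

```text
t: 34.42
eef_pos: [461.4, 149.4, 219.8]
tcp_rot: [3.14, -0.0, -1.56]
ft_force: [-7.9, -0.1, 7.5]
opening: 0.23
```

>>> arm_command(
  steps=[
    [0,0,0,0,0,0],
    [0,0,0,0,0,0],
    [0,0,0,0,0,0],
    [0,0,0,0,0,0],
    [0,0,-2,0,0,0],
    [0,0,-5,0,0,0],
    [0,0,-9,0,0,0],
    [0,0,-12,0,0,0],
  ],
  jaw=4,
)

```text
t: 35.08
eef_pos: [462.2, 149.5, 341.8]
tcp_rot: [-3.141, 0.0, -1.56]
ft_force: [1.0, -0.1, 0.5]
opening: 0.42
```

>>> arm_command(
  steps=[
    [35,0,-6,0,0,0],
    [35,0,-6,0,0,0],
    [35,0,-6,0,0,0],
    [35,0,-6,0,0,0],
    [35,0,-6,0,0,0],
    [35,0,-6,0,0,0],
    [35,0,-6,0,0,0],
    [35,0,-6,0,0,0],
    [35,0,-6,0,0,0],
    [35,0,-6,0,0,0],
  ],
)

```text
t: 35.92
eef_pos: [466.0, -204.3, 400.2]
tcp_rot: [-3.14, -0.002, -1.563]
ft_force: [-0.4, 0.2, -0.7]
opening: 0.419
```

```bash
python3 - <<'E'
from prof import *
r={n:read_camera(n)[:,:,::-1].copy() for n in("scene","top")}
for n in r: cv2.imwrite(f"pics/z{n}.png",r[n])
a=cv2.resize(r["scene"][175:305,290:440],None,fx=4,fy=4,interpolation=2)
b=cv2.resize(r["top"][188:292,225:311],None,fx=2.3,fy=2.3,interpolation=2)
o=np.zeros((520,800,3),np.uint8);o[:,:600]=a;o[:b.shape[0],600:600+b.shape[1]]=b[:,:200];cv2.imwrite("pics/zo.png",o)
J={"scene":[629.0,151.7,.011],"top":[629.2,153.2,.009]}
for n in r:
    im=cv2.GaussianBlur(r[n],(3,3),0); j=J[n]; j2=[j[0],j[1],j[2]-np.pi/2]
    zf,zs,zp=(12,20,12) if n=="scene" else (20,28,26)
    for x in(-30,-45): prof(n,im,j,x,zf,-95,-66,"long-");prof(n,im,j,x,20,66,95,"long+")
    for x in(-35,-55): prof(n,im,j,x,zs,-66,-44,"short-");prof(n,im,j,x,28,44,66,"short+")
    prof(n,im,j,-90,zp,-45,-15,"plate-");prof(n,im,j,-90,26,15,45,"plate+")
    for y in(-15,0,15): prof(n,im,j2,-y,26,-82,-60,"gap region")
E
```

```text
long- scene edge y=-77.5 strength 43
long+ scene edge y=81.6 strength 38
long- scene edge y=-77.8 strength 38
long+ scene edge y=81.4 strength 44
short- scene edge y=-50.2 strength 10
short+ scene edge y=55.8 strength 26
short- scene edge y=-50.3 strength 19
short+ scene edge y=56.4 strength 33
plate- scene edge y=-29.6 strength 20
plate+ scene edge y=28.4 strength 24
gap region scene edge y=-69.9 strength 41
gap region scene edge y=-69.4 strength 44
gap region scene edge y=-69.9 strength 42
long- top edge y=-76.8 strength 58
long+ top edge y=82.7 strength 93
long- top edge y=-76.0 strength 55
long+ top edge y=82.6 strength 90
short- top edge y=-49.5 strength 13
short+ top edge y=58.4 strength 67
short- top edge y=-49.1 strength 18
short+ top edge y=58.1 strength 87
plate- top edge y=-29.0 strength 38
plate+ top edge y=30.5 strength 38
gap region top edge y=-66.3 strength 57
gap region top edge y=-66.1 strength 56
gap region top edge y=-67.0 strength 55
```

```bash
python3 - <<'E'
from cell import *
s=state(); print(s["t"],s["ft_force"]); print(job_done())
E
```

```text
36.0167 [ 0.68577316 -0.23420653 -0.39799482]
the job is handed in; nothing more can be done
None
```

I set the long angle against the fence, nested the short one into it and locked the pair with the keyhole plate. I handed it in at 36.0 s of the 72 s allowed, with the robot well clear of everything.

- **Long angle:** it was first off centre by about 4.6 mm. A first nudge overshot to +3.4 mm, so I dragged it back and pressed it against the fence again. The last checks put it about 0.3–0.7 mm from the fence's centre.
- **Short angle:** the push ended in firm contact, 8 mm before the long one's contact, as nesting should give. It is centred on the long one to within about 1 mm. That figure is less sure, because the short angle's –y edge was faint in the images.
- **Keyplate:** it went down over the bolt without resistance and slid 27.9 mm (27.5 expected) until firm contact of about 8 N. It sits roughly 2 mm to one side of the jig's centre line, about what the slot's play allows.
- **Bystanders:** I kept clear of them and felt no unexpected contact, but I did not compare them in a final picture.

I could not view the final picture because the viewing limit of 12 was reached. The end state therefore rests on image edge measurements and contact forces. The 2 mm gap between the plate's nose and the short angle's foot was not confirmed separately.

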